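Put the cover back on the trolley's battery box

ROBOT

A 6-joint arm with a two-finger parallel gripper is mounted at the origin on the work surface. World frame = base frame: x ahead of the robot, y to its left, z up, the work surface at z = 0. Lengths are in m, angles in rad, forces in N, time in s.
With the tool pointing down it reaches from about 0.35 to 0.775 m from the base axis. Payload 5.5 kg.
Tool frame: the origin (TCP) lies between the finger pads; the fingertips stand 19 mm ahead of it and the grasp point (between the pads) is the TCP; z points along the fingers, x is the direction in which the jaws open and shut, and the axes are right-handed (so a half turn about z gives the same grasp; the last joint's range is limited). The gripper opens to 85 mm and grips with 20 to 120 N. Pads are 22 mm wide; open, the fingers measure 114 mm over their backs; the gripper's body (76 mm by 85 mm) begins 54 mm behind the grasp point. The pads swing forward as they close: fully open they stand 13 mm farther back than shut.
Start: joints at [-1.318, 0.313, 0.046, 1.304, 0, 1.431], TCP at [0.22, -0.531, 0.25] pointing down, gripper open.
Joint ranges: [-2.76, 2.76], [-0.86, 1.69], [-1.03, 1.26], [-2.2, 2.34], [-1.47, 1.5], [-3.14, 3.14]. Speed limits (rad/s): [2.57, 2.57, 3.14, 3.14, 3.14, 3.14].

INTERFACE

Orientations are given as a unit quaternion [w, x, y, z].
In Python, from workcell import env gives the robot as it stands. The module is installed in compiled form; this text tells all that it offers.
- The arm moves only by the tool carry_out, never from a script. Its argument "steps" is a list of rows, each a list of 7 numbers: the gripper command: -1 is shut, 1 is fully open, values between are in proportion, then the shift along the tool's x, y, z in m, then the turn, a rotation vector about the tool's x, y, z in rad. A call has 1 to 20 rows; each row shifts and turns the commanded pose from where the row before left it, along the tool's axes as they then stand; what a row does not reach is not made up. A row lasts 1/8 s, in which the tool goes at most 62.5 mm and 10.7 degrees, less where a joint would pass 70% of its speed; a pose out of reach is approached as far as the arm can. A call with a gripper value outside its range is refused whole. The fingers move at their own pace and stop on an object; "grip_force" is the grip in N (left out, the last holds). Time passes only in rows, so rows that do not move let the fingers close. It gives the time, the measured TCP pose, the force and the opening at its end, in the units of the state.
- env.get_state(): the state, without advancing time (a new reading comes with each control period).
- env.read_camera(name): name is "scene" or "top" or "wrist"; returns a dict with "color" (384x512x3 uint8, red, green, blue), "K" (3x3 intrinsics, pixels), "R" (3x3) and "t" (3): a world point X has camera coordinates R X + t. Camera axes: x right, y down, z forward; pixel columns grow to the right and rows downward; lengths in m; the calibration is good to about 2 mm. A picture is of the moment at which its call begins. There is no depth.
- env.hand_in(): hands the job in, once; it reports no verdict.
The state is a dict: "clock": time; "joint_pos": joint angles; "qvel": joint speeds; "tau": joint torques, N m; "tcp_pos": TCP position; "orientation": TCP orientation; "wrist_force": force on the tool from outside, world axes, zero at the start; "ft_torque": the same for the moment, N m; "finger_gap": finger opening in m.
Only numpy, scipy, OpenCV 4.12 (cv2) and the standard library are available. Lean on these libraries where they do the work, as an engineer would, in place of code of your own. Each camera call takes 0.05 s, during which the arm holds its last target. There are 200 camera calls.

TASK

The cream cover of the grey battery box stands on edge in the slotted wooden rack, with its handle facing away from you. Take it out and lay it flat on the free trolley top, handle up, and let go; then take it by its handle and seat it on the two pins of the box, lowering it rather than dropping it, until it lies fully down on the rim, and let go. Leave the bottle, the shaker, the ice mould and the coasters as they are.

Things in the scene. Friction and masses are not known exactly. Their poses are not given: they have to be found in the camera images.
- cover: Loose cream plastic plate, 130 (its x) x 190 (y) x 8 mm (z), about 0.22 kg. Origin: centre of the underside; +z out of the handle side. Starts on its long edge in the rack's slot, loose, leaning up to 0.1 rad: x axis down, z level and away from the robot (+-0.4 rad), upper edge 140 mm above the trolley top. Same when turned half round about z; fits the box either way.
- cover_hole (a point): Centre, in the underside, of one of the cover's two round 16 mm through holes, at its x, y = (0, +75 mm); the other is at (0, -75 mm).
- cover_grip (a point): Centre of the cover's black bar handle. The bar lies along the cover's y, 90 mm long, 14 mm wide (x), from 32 to 44 mm above the underside; 24 mm are free under it, between two 12 mm square legs at y = +39 and -39 mm.
- cover_edge (a point): Middle of the cover's long edge at its x = -65 mm, at mid thickness: the upper edge while the cover stands in the rack. Plain 8 mm plate, with no handle within 55 mm of this edge.
- housing: Fixed open grey battery box, 130 (its x) x 190 mm (y), rim 48 mm high, walls 6 mm. Origin: centre of its underside, on the trolley top; z up. A black battery in it ends below the rim. Cover home: cover origin 48 mm above this origin, same x and y axes or half a turn, pins through the holes with 3 mm play all round.
- housing_pin (a point): Tip of one of the box's two upright brass pins, 68 mm above the trolley top, at the box's x, y = (0, +75 mm); the other is at (0, -75 mm). 10 mm diameter up to 58 mm height, then tapering to 4 mm at the tip.
- rack: Fixed wooden rack: base 90 (its x) x 200 (y) x 10 mm, and two rails along y, 14 mm thick, tops 50 mm above the trolley top. The slot between them is 12 mm wide, centred, open above and at both ends, its floor 10 mm above the trolley top. Origin: centre of the underside.
- dispenser: Loose push dispenser bottle of clear plastic with a white pump, 72 mm diameter, 184 mm tall; bystander. Origin: centre of its base.
- shaker: Loose steel cocktail shaker, 86 mm at its widest, 198 mm tall; bystander. Origin: centre of its base.
- ice_mould: Loose orange ice ball mould, 110 by 110 mm, 44 mm high, four domes on top; bystander. Origin: centre of its base.
- coasters: Pair of stacked round wooden coasters, 96 mm diameter, 18 mm high together; bystander. Origin: centre of the base.

How it is judged:
By the outcome, as a careful person would: the job done as asked, in the order asked, and still so for the second after the job is handed in, with the robot touching nothing.
It also fails if it takes over 61 s, if anything falls off the work surface, if the arm or the gripper's body presses on something with over 40 N, if the wrist force passes 120 N, or if a joint passes its speed limit or range.

## Working session

There is one attempt and no reset: what is moved stays moved. The work goes in short steps, Python scripts to look and compute and a tool call to move; the robot and the scene stay as the last step left them, time stands still between calls to the robot, and variables do not carry over. Pictures are saved under pics/ and viewed, about 8 in all and at most 12, crops included, and the job is handed in when it is done.

Besides the shell and the picture viewer there is one more tool, called as name(argument=value, ...), one argument or row to a line, values as JSON. carry_out: Moves the arm, as the interface text tells. Its arguments: {"type":"object","properties":{"steps":{"type":"array","items":{"type":"array","items":{"type":"number"}}},"grip_force":{"type":"number"}},"required":["steps"]}

```bash
mkdir -p pics; cat > h.py <<'E'
import numpy as np, cv2
from workcell import env
def cam(n,save=None):
    d=env.read_camera(n)
    if save: cv2.imwrite(f'pics/{save}.png',cv2.cvtColor(d['color'],cv2.COLOR_RGB2BGR))
    return d
def ray(d,u,v):
    K,R,t=map(np.array,(d['K'],d['R'],d['t'])); c=-R.T@t
    r=R.T@np.linalg.inv(K)@np.array([u,v,1.]); return c,r/np.linalg.norm(r)
def onz(d,u,v,z):
    c,r=ray(d,u,v); return c+r*(z-c[2])/r[2]
def proj(d,X):
    p=np.array(d['K'])@(np.array(d['R'])@np.array(X)+np.array(d['t'])); return p[:2]/p[2]
E
python3 - <<'E'
from h import *
a=[]
for n in('scene','top'):
    d=cam(n); a.append(d['color']); print(n,d['K'],ray(d,256,192))
    np.save(n+'.npy',d,allow_pickle=True)
    cv2.imwrite(f'pics/{n}0.png',cv2.cvtColor(cv2.resize(d['color'],(800,600)),cv2.COLOR_RGB2BGR))
print(env.get_state())
E
```

```text
scene [[355.11258916   0.         262.01197912]
 [  0.         355.11258916 192.80300051]
 [  0.           0.           1.        ]] (array([ 0.97902295, -0.40475249,  0.85989168]), array([-0.42035547,  0.43303099, -0.79736155]))
top [[443.7737562    0.         255.34402369]
 [  0.         443.7737562  193.08096473]
 [  0.           0.           1.        ]] (array([0.40961193, 0.01023182, 1.25698667]), array([ 0.16573782,  0.01644722, -0.98603269]))
{'clock': 0.1, 'joint_pos': array([-1.31759003e+00,  3.13954453e-01,  4.50702535e-02,  1.30358337e+00,
       -9.64704858e-06,  1.43121571e+00]), 'qvel': array([ 6.86292887e-04,  8.96389829e-04,  1.85201762e-03,  8.62805331e-04,
       -5.44718961e-04,  8.97719774e-05]), 'tau': array([ 1.68584684e-03, -4.81727064e+01,  2.99243259e+01,  1.28037517e-02,
       -9.08941274e-05, -5.42347180e-06]), 'tcp_pos': array([ 0.21998029, -0.53079367,  0.24947229]), 'orientation': array([-5.52770589e-04,  8.31493721e-01, -5.55533521e-01, -6.26683421e-04]), 'wrist_force': array([ 0.70496557, -0.31787949, -0.27527535]), 'ft_torque': array([-0.00160607, -0.01873079, -0.02249421]), 'finger_gap': 0.0854001782473783}
```

View pics/scene0.png

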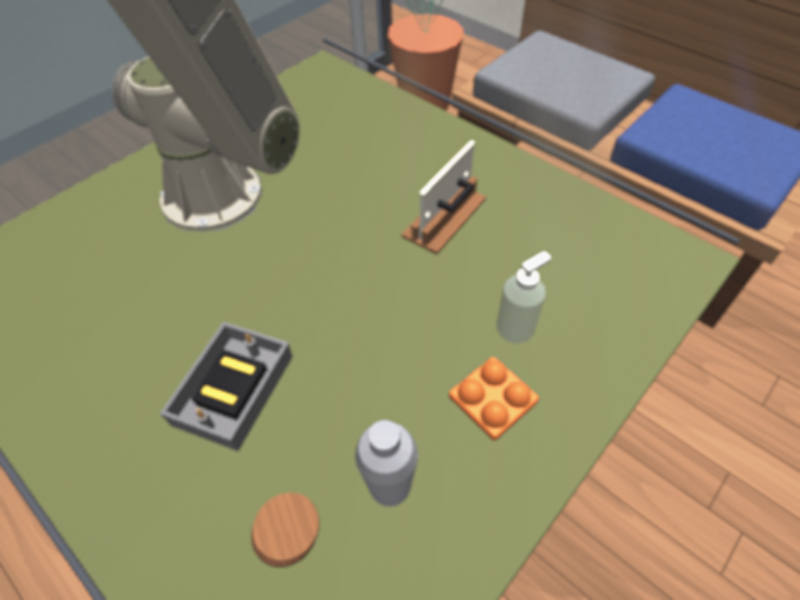

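View pics/top0.png

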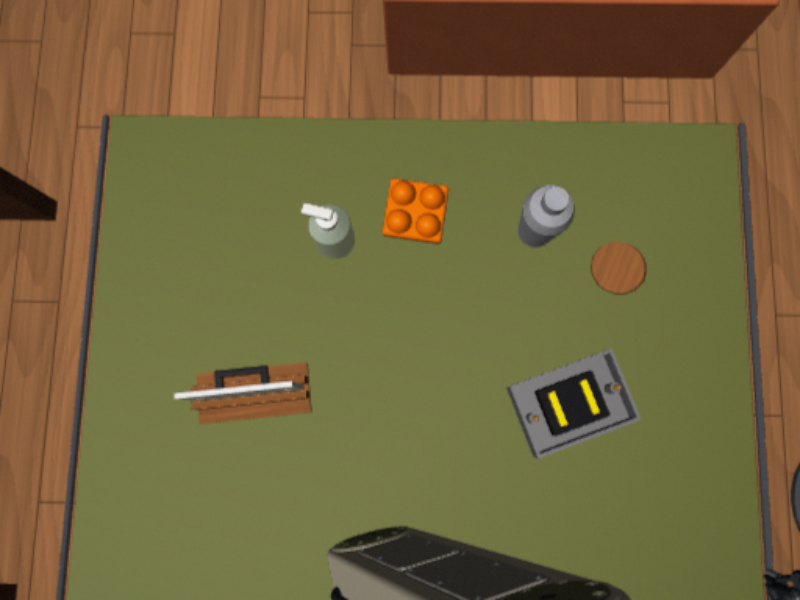

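The pictures show the rack with the cover at about top (245,390), with the handle on the far side. The box is at (573,402), with its pins at (533,417) and (615,388). The free area lies between them. Next I measure.

```bash
python3 - <<'E'
from h import *
T=np.load('top.npy',allow_pickle=True).item(); S=np.load('scene.npy',allow_pickle=True).item()
im=T['color'].astype(int); hsv=cv2.cvtColor(T['color'],cv2.COLOR_RGB2HSV)
def comps(m,x0,x1,y0,y1,k=3):
    mm=np.zeros_like(m,np.uint8); mm[y0:y1,x0:x1]=m[y0:y1,x0:x1]
    c,_=cv2.findContours(mm,0,cv2.CHAIN_APPROX_NONE); return sorted(c,key=cv2.contourArea,reverse=True)[:k]
# cover bright top edge
m=(im.min(2)>150)
c=comps(m,105,205,230,265)[0]; r=cv2.minAreaRect(c); print('edge px',r)
b=cv2.boxPoints(r)
for p in b: print(p, onz(T,*p,0.14))
# box
m=(hsv[...,1]<60)
c=comps(m,315,415,215,300)[0]; r=cv2.minAreaRect(c); print('box',r,cv2.contourArea(c))
for p in cv2.boxPoints(r): print(p,onz(T,*p,0.048))
# pins: brass
m=(im[...,0]-im[...,2]>40)&(im[...,0]>im[...,1]+15)
for c in comps(m,315,415,215,300,5):
    M=cv2.boundingRect(c); q=c.reshape(-1,2).mean(0); print('pin',M,q,onz(T,*q,0.062))
# crops
def crop(d,x0,y0,w,h,s): return cv2.resize(d['color'][y0:y0+h,x0:x0+w],(w*s,h*s),interpolation=cv2.INTER_CUBIC)
A=crop(T,105,225,100,50,7);B=crop(T,320,220,95,75,5);C=crop(S,250,85,70,80,5)
o=np.zeros((600,800,3),np.uint8); 
A=cv2.resize(A,(440,220)); B=cv2.resize(B,(440,347)); o[:220,:440]=A; o[230:577,:440]=B; C=cv2.resize(C,(350,400)); o[:400,445:795]=C
cv2.imwrite('pics/crop1.png',o[...,::-1])
E
```

```text
edge px ((149.01722717285156, 249.16734313964844), (3.7302865982055664, 74.63500213623047), 84.12260437011719)
[111.704895 251.13333 ] [0.44089406 0.38812566 0.14      ]
[185.94757 243.49069] [0.46338903 0.20223869 0.14      ]
[186.32956 247.20135] [0.45415772 0.20086473 0.14      ]
[112.08688 254.844  ] [0.43169657 0.38649657 0.14      ]
box ((366.9383544921875, 257.83563232421875), (49.97657012939453, 73.26775360107422), 69.44395446777344) 3506.0
[323.863   247.30138] [ 0.46443318 -0.15573555  0.048     ]
[392.46573 221.57536] [ 0.53741668 -0.3423301   0.048     ]
[410.0137  268.36987] [ 0.41271806 -0.38509374  0.048     ]
[341.41098 294.0959 ] [ 0.34187418 -0.20144373  0.048     ]
pin (351, 250, 12, 23) [356.4893617  261.23404255] [ 0.42865712 -0.23994816  0.062     ]
pin (371, 243, 13, 22) [377.06521739 253.47826087] [ 0.45008337 -0.29483574  0.062     ]
pin (392, 246, 5, 4) [394.22222222 247.77777778] [ 0.46598978 -0.34071845  0.062     ]
pin (341, 266, 4, 4) [342.125 267.125] [ 0.41250751 -0.20175287  0.062     ]
```

View pics/crop1.png

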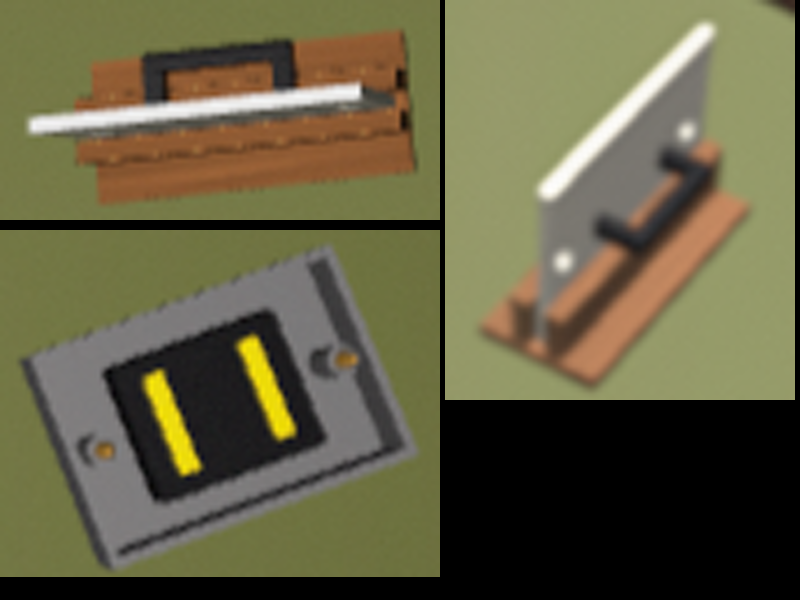

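```bash
python3 - <<'E'
from h import *
T=np.load('top.npy',allow_pickle=True).item(); S=np.load('scene.npy',allow_pickle=True).item()
k=512/800
for n,u,v,z in [('bottlebase near',340,257,0),('mould LB',383,237,.01),('mould RB',443,242,.01),('mouldLT',390,180,.01),('shaker near',533,246,0),('coaster',618,268,.018),('coaster near',612,293,.018),
 ('rack base R far',308,364,.01),('rack base R near',311,412,.01),('rack base L near',199,423,.01),('rail R',303,400,.05)]:
    print(n,onz(T,u*k,v*k,z).round(3))
# crop coords -> cover lower corner at right end & rack in scene crop(x0=250,y0=85, scale 5)
def sc(u,v): return 250+(u-445)/5,85+v/5
for n,u,v,z in [('base near-left corner',482,328,.01),('base near-right',592,385,.01),('base far right',748,208,.01),('left rail top inner-left end',525,290,.05),('right rail top end',562,312,.05)]:
    print(n,onz(S,*sc(u,v),z).round(3))
for n,u,v in[('edge L',545,192),('edge R',708,28)]: print(n,onz(S,*sc(u,v),.14).round(3))
for n,u,v in[('hole A',564,261),('hole B',686,131)]:
    print(n,onz(S,*sc(u,v),.075).round(3))
E
```

```text
bottlebase near [0.7   0.144 0.   ]
mould LB [0.737 0.065 0.01 ]
mould RB [ 0.729 -0.046  0.01 ]
mouldLT [0.847 0.054 0.01 ]
shaker near [ 0.727 -0.214  0.   ]
coaster [ 0.683 -0.364  0.018]
coaster near [ 0.637 -0.352  0.018]
rack base R far [0.5   0.194 0.01 ]
rack base R near [0.414 0.186 0.01 ]
rack base L near [0.391 0.384 0.01 ]
rail R [0.435 0.195 0.05 ]
base near-left corner [0.42  0.186 0.01 ]
base near-right [0.506 0.195 0.01 ]
base far right [0.482 0.393 0.01 ]
left rail top inner-left end [0.444 0.201 0.05 ]
right rail top end [0.475 0.202 0.05 ]
edge L [0.459 0.203 0.14 ]
edge R [0.437 0.389 0.14 ]
hole A [0.463 0.218 0.075]
hole B [0.444 0.365 0.075]
```

```bash
cat >> h.py <<'E'
from scipy.spatial.transform import Rotation as Ro, Slerp
def cur():
    s=env.get_state(); q=s['orientation']; return np.array(s['tcp_pos']),Ro.from_quat(np.r_[q[1:],q[0]])
def tool(psi,tilt=0):  # tool down with tool-x yaw psi, then tipped by tilt about tool y
    c,s=np.cos(psi),np.sin(psi)
    return Ro.from_matrix(np.array([[c,s,0],[s,-c,0],[0,0,-1.]]))*Ro.from_rotvec([0,tilt,0])
def rows(wps,g,start=None,step=.055,da=.16):
    """wps: list of (pos,Ro); prints rounded tool-frame rows"""
    p,R=start or cur(); out=[]
    for P,Q in wps:
        P=np.array(P,float); n=int(max(np.ceil(np.linalg.norm(P-p)/step),np.ceil((R.inv()*Q).magnitude()/da),1))
        sl=Slerp([0,1],Ro.concatenate([R,Q])); p0=p.copy()
        for i in range(1,n+1):
            t=i/n; Pt=p0+(P-p0)*t; Rt=sl(t)
            d=np.round(R.inv().apply(Pt-p),4); w=np.round((R.inv()*Rt).as_rotvec(),3)
            out.append([g,*(d+0.).tolist(),*(w+0.).tolist()]); p=p+R.apply(d); R=R*Ro.from_rotvec(w)
    print(len(out),str(out).replace('0.0,','0,').replace('0.0]','0]'))
def st():
    s=env.get_state(); p,R=cur(); print('t',s['clock'],'p',p.round(4),'gap',round(s['finger_gap'],4),'F',np.round(s['wrist_force'],1),'j',np.round(s['joint_pos'],3)); M=R.as_matrix(); print('toolx',M[:,0].round(3),'toolz',M[:,2].round(3))
E
python3 - <<'E'
from h import *
rows([([.48,-.1,.25],tool(-.5)),([.448,.2945,.22],tool(.12))],1)
E
```

```text
18 [[1, -0.0298, -0.0405, 0, 0, 0, -0.068], [1, -0.0271, -0.0425, 0, 0, 0, -0.068], [1, -0.0241, -0.0441, 0, 0, 0, -0.067], [1, -0.021, -0.0457, 0, 0, 0.001, -0.068], [1, -0.0179, -0.0471, 0, 0, 0, -0.068], [1, -0.0147, -0.0481, 0, 0, 0, -0.068], [1, -0.0114, -0.049, 0, -0.001, 0, -0.068], [1, -0.008, -0.0497, -0.0001, 0, 0, -0.067], [1, -0.0047, -0.0501, 0, 0, 0, -0.068], [1, -0.0012, -0.0503, -0.0001, 0, 0, -0.068], [1, -0.0272, -0.0414, 0.0038, 0, 0, -0.078], [1, -0.0238, -0.0433, 0.0037, 0, 0, -0.077], [1, -0.0204, -0.0451, 0.0038, 0, 0, -0.078], [1, -0.0169, -0.0465, 0.0037, 0, 0, -0.077], [1, -0.0133, -0.0476, 0.0038, 0, 0, -0.078], [1, -0.0095, -0.0486, 0.0037, 0, 0, -0.077], [1, -0.0057, -0.0491, 0.0038, 0, 0, -0.078], [1, -0.0019, -0.0495, 0.0037, 0, 0.001, -0.077]]
```

carry_out(
  steps=[
    [1,-0.03,-0.0405,0,0,0,-0.068],
    [1,-0.027,-0.0425,0,0,0,-0.068],
    [1,-0.024,-0.044,0,0,0,-0.068],
    [1,-0.021,-0.0455,0,0,0,-0.068],
    [1,-0.018,-0.047,0,0,0,-0.068],
    [1,-0.0145,-0.048,0,0,0,-0.068],
    [1,-0.0115,-0.049,0,0,0,-0.068],
    [1,-0.008,-0.0495,0,0,0,-0.068],
    [1,-0.005,-0.05,0,0,0,-0.068],
    [1,-0.001,-0.05,0,0,0,-0.068],
    [1,-0.027,-0.0415,0.004,0,0,-0.077],
    [1,-0.024,-0.0435,0.004,0,0,-0.077],
    [1,-0.0205,-0.045,0.004,0,0,-0.077],
    [1,-0.017,-0.0465,0.004,0,0,-0.077],
    [1,-0.0135,-0.0475,0.004,0,0,-0.077],
    [1,-0.0095,-0.0485,0.004,0,0,-0.077],
    [1,-0.0055,-0.049,0.004,0,0,-0.077],
    [1,-0.002,-0.0495,0.002,0,0,-0.077],
  ],
)

```text
clock: 2.35
tcp_pos: [0.446, 0.295, 0.2197]
orientation: [0.0, 0.998, 0.06, -0.0]
wrist_force: [1.4, 0.1, 0.7]
finger_gap: 0.0856
```

```bash
python3 - <<'E'
from h import *
st()
d=cam('wrist','wrist1')
g=[.448,.2945,.14]; print(proj(d,g))
st()
rows([([.448,.2945,.125],tool(.12))],1)
E
```

```text
t 2.35 p [0.446  0.295  0.2197] gap 0.0856 F [1.4 0.1 0.7] j [ 0.434  0.247 -0.119  1.206 -0.     1.885]
toolx [ 0.993  0.12  -0.001] toolz [-0.001 -0.001 -1.   ]
[258.11985847 207.47681808]
t 2.4 p [0.4454 0.2999 0.2194] gap 0.0855 F [ 1.8  4.1 -0.1] j [ 0.441  0.25  -0.116  1.204  0.003  1.885]
toolx [ 0.992  0.127 -0.001] toolz [-0.001  0.003 -1.   ]
2 [[1, 0.001, 0.003, 0.0472, -0.002, 0, 0.004], [1, 0.001, 0.003, 0.0471, -0.001, 0.001, 0.003]]
```

View pics/wrist1.png

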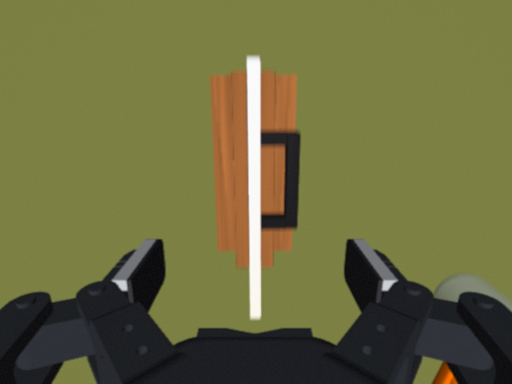

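The wrist picture shows the plate's edge between the jaws, running from (253,57) to (255,318), with the handle on the far side (right). I'll check its ends on z=0.14, then descend.

```bash
python3 - <<'E'
from h import *
d=cam('wrist'); m=(d['color'].min(2)>150).astype(np.uint8); m[330:]=0
c=max(cv2.findContours(m,0,cv2.CHAIN_APPROX_NONE)[0],key=cv2.contourArea); b=cv2.boxPoints(cv2.minAreaRect(c)); print(cv2.minAreaRect(c))
P=np.array([onz(d,*p,.14) for p in b]); print(P.round(4),P.mean(0))
st()
rows([([.448,.2945,.123],tool(.12))],1)
E
```

```text
((254.49996948242188, 198.49996948242188), (254.99996948242188, 12.999998092651367), 90.0)
[[0.4292 0.3888 0.14  ]
 [0.4373 0.3899 0.14  ]
 [0.4627 0.2012 0.14  ]
 [0.4524 0.1999 0.14  ]] [0.44539869 0.29496677 0.14      ]
t 2.45 p [0.4456 0.2973 0.2193] gap 0.0854 F [-1.2 -0.3 -0.7] j [ 4.380e-01  2.490e-01 -1.180e-01  1.205e+00  1.000e-03  1.884e+00]
toolx [ 0.992  0.124 -0.001] toolz [-0.001  0.001 -1.   ]
2 [[1, 0.0011, 0.0016, 0.0482, 0, 0, 0.002], [1, 0.0011, 0.0015, 0.0481, -0.001, 0.001, 0.002]]
```

carry_out(
  steps=[
    [1,0,0,0.048,0,0,0],
    [1,0,0,0.048,0,0,0],
    [1,0,0,0,0,0,0],
    [-0.5,0,0,0,0,0,0],
    [-1,0,0,0,0,0,0],
    [-1,0,0,0,0,0,0],
    [-1,0,0,0,0,0,0],
    [-1,0,0,0,0,0,0],
  ],
  grip_force=60,
)

```text
clock: 3.45
tcp_pos: [0.4469, 0.2937, 0.1251]
orientation: [-0.0, 0.998, 0.059, 0.001]
wrist_force: [-0.9, 0.9, 5.8]
finger_gap: 0.0072
```

```bash
python3 - <<'E'
from h import *
st()
E
```

```text
t 3.45 p [0.4469 0.2937 0.1251] gap 0.0072 F [-0.9  0.9  5.8] j [ 0.431  0.307 -0.281  0.982 -0.     1.884]
toolx [0.993 0.118 0.001] toolz [ 0.001  0.    -1.   ]
```

```bash
python3 - <<'E'
from h import *
rows([([.447,.2937,.26],tool(.12)),([.46,.02,.26],tool(-.15)),([.504,.007,.2],tool(-.15,1.17))],-1)
E
```

```text
16 [[-1, 0.0001, 0, -0.045, 0, 0, -0.001], [-1, 0.0001, 0, -0.0449, 0, -0.001, 0], [-1, 0, 0, -0.045, 0, 0, -0.001], [-1, -0.004, 0.0547, 0, 0, 0, 0.054], [-1, -0.001, 0.0548, 0, 0, 0, 0.054], [-1, 0.0019, 0.0547, 0, 0, 0, 0.054], [-1, 0.0049, 0.0546, -0.0001, 0, 0, 0.054], [-1, 0.0078, 0.0543, 0, 0, 0, 0.054], [-1, 0.0057, 0.0008, 0.0075, 0, 0.146, 0], [-1, 0.0045, 0.0008, 0.0082, 0, 0.147, 0], [-1, 0.0033, 0.0007, 0.0089, 0, 0.146, 0], [-1, 0.002, 0.0008, 0.0092, 0, 0.146, 0], [-1, 0.0006, 0.0008, 0.0094, 0, 0.146, 0], [-1, -0.0008, 0.0008, 0.0093, 0, 0.147, 0], [-1, -0.0022, 0.0008, 0.0092, 0, 0.146, 0], [-1, -0.0034, 0.0008, 0.0088, 0, 0.146, 0]]
```

carry_out(
  steps=[
    [-1,0,0,-0.025,0,0,0],
    [-1,0,0,-0.035,0,0,0],
    [-1,0,0,-0.04,0,0,0],
    [-1,0,0,-0.035,0,0,0],
    [-1,-0.004,0.0545,0,0,0,0.054],
    [-1,-0.001,0.055,0,0,0,0.054],
    [-1,0.002,0.0545,0,0,0,0.054],
    [-1,0.005,0.0545,0,0,0,0.054],
    [-1,0.008,0.0545,0,0,0,0.054],
    [-1,0.0055,0.001,0.0075,0,0.146,0],
    [-1,0.0045,0.001,0.008,0,0.146,0],
    [-1,0.0035,0.001,0.009,0,0.146,0],
    [-1,0.002,0.001,0.009,0,0.146,0],
    [-1,0.0005,0.001,0.0095,0,0.147,0],
    [-1,-0.001,0.001,0.0095,0,0.147,0],
    [-1,-0.002,0.001,0.009,0,0.146,0],
    [-1,-0.0035,0.001,0.009,0,0.146,0],
    [-1,0,0,0,0,0,0],
  ],
)

```text
clock: 5.7
tcp_pos: [0.564, 0.0175, 0.2829]
orientation: [0.046, 0.862, -0.069, 0.499]
wrist_force: [-1.5, -0.4, -2.3]
finger_gap: 0.0074
```

```bash
python3 - <<'E'
from h import *
st()
d=cam('scene','tilt1')
E
```

```text
t 5.7 p [0.564  0.0175 0.2829] gap 0.0074 F [-1.5 -0.4 -2.3] j [-0.065 -0.272 -1.026 -0.232 -0.093  1.613]
toolx [ 0.492 -0.074  0.868] toolz [ 0.855 -0.148 -0.497]
```

View pics/tilt1.png

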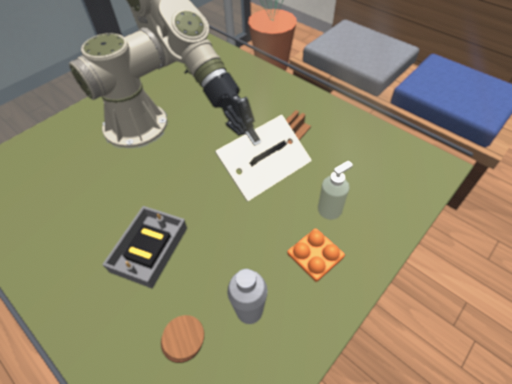

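```bash
cat > fk.py <<'E'
import numpy as np
from scipy.optimize import least_squares
D=[([.314,.0451,1.3036],(.22,-.5308,.2495)),([.249,-.118,1.205],(.4456,.2973,.2193)),([.307,-.281,.982],(.4469,.2937,.1251)),([-.272,-1.026,-.232],(.564,.0175,.2829))]
def fk(x,q):
    z0,L1,a,L2,b,L3=x; e=q[0]-q[1]; p=e+q[2]
    return np.array([L1*np.sin(q[0]+a)+L2*np.cos(e+b)+L3*np.cos(p), z0+L1*np.cos(q[0]+a)-L2*np.sin(e+b)-L3*np.sin(p)])
def res(x):
    r=[fk(x,q)-[np.sqrt(p[0]**2+p[1]**2-.08**2),p[2]] for q,p in D]
    return np.r_[np.ravel(r),1e-3*(x-[.3,.4,0,.35,0,.3])]
s=least_squares(res,[.3,.4,0,.35,0,.3]); X=s.x
if __name__=='__main__':
    print(X.round(3),s.fun[:8].round(4))
    for r in(.5,.54,.58,.62):
      for z in(.05,.1,.15,.2):
       for al in(.4,.6,.8,1.1,1.57):
        t=least_squares(lambda q:np.r_[fk(X,q)-[r,z],q[0]-q[1]+q[2]-al],[.3,-.5,.5],bounds=([-.86,-1.03,-2.2],[1.69,1.26,2.34]))
        if al!=1.57 or t.cost>1e-6: print(r,z,al,t.x.round(2),'ok' if t.cost<1e-6 else round(t.cost,4))
E
python3 fk.py
```

```text
[ 0.228  0.522  0.003  0.411 -0.133  0.419] [ 0.0002 -0.0002 -0.0002 -0.0001  0.      0.0003  0.0001 -0.0001]
0.5 0.05 0.4 [ 0.67 -1.03 -1.26] 0.0219
0.5 0.05 0.6 [ 0.23 -1.03 -0.61] 0.0116
0.5 0.05 0.8 [ 0.12 -1.03 -0.32] 0.0031
0.5 0.05 1.1 [ 0.11 -0.93  0.06] ok
0.5 0.1 0.4 [ 0.22 -1.03 -0.79] 0.0197
0.5 0.1 0.6 [ 0.02 -1.03 -0.4 ] 0.0082
0.5 0.1 0.8 [-0.03 -1.03 -0.18] 0.0013
0.5 0.1 1.1 [ 0.01 -0.86  0.23] ok
0.5 0.15 0.4 [-0.06 -1.03 -0.51] 0.0149
0.5 0.15 0.6 [-0.15 -1.03 -0.24] 0.0047
0.5 0.15 0.8 [-0.16 -1.03 -0.06] 0.0002
0.5 0.15 1.1 [-0.07 -0.78  0.39] ok
0.5 0.2 0.4 [-0.24 -1.03 -0.34] 0.0096
0.5 0.2 0.6 [-0.27 -1.03 -0.13] 0.0019
0.5 0.2 0.8 [-0.26 -0.99  0.07] ok
0.5 0.2 1.1 [-0.12 -0.69  0.53] ok
0.54 0.05 0.4 [ 0.69 -1.03 -1.29] 0.0144
0.54 0.05 0.6 [ 0.32 -1.03 -0.71] 0.0069
0.54 0.05 0.8 [ 0.19 -1.03 -0.41] 0.0011
0.54 0.05 1.1 [ 0.17 -0.85  0.08] ok
0.54 0.1 0.4 [ 0.35 -1.03 -0.93] 0.0132
0.54 0.1 0.6 [ 0.12 -1.03 -0.52] 0.0047
0.54 0.1 0.8 [ 0.05 -1.03 -0.27] 0.0003
0.54 0.1 1.1 [ 0.08 -0.78  0.24] ok
0.54 0.15 0.4 [ 0.09 -1.03 -0.68] 0.0101
0.54 0.15 0.6 [-0.04 
[... 772 characters left out ...]
 -1.03 -0.36] 0.0001
0.58 0.2 0.8 [-0.08 -0.86  0.02] ok
0.58 0.2 1.1 [ 0.03 -0.54  0.52] ok
0.62 0.05 0.4 [ 0.7  -1.03 -1.32] 0.0041
0.62 0.05 0.6 [ 0.44 -1.03 -0.85] 0.001
0.62 0.05 0.8 [ 0.31 -0.97 -0.48] ok
0.62 0.05 1.1 [ 0.29 -0.67  0.14] ok
0.62 0.1 0.4 [ 0.48 -1.03 -1.09] 0.0038
0.62 0.1 0.6 [ 0.28 -1.03 -0.7 ] 0.0004
0.62 0.1 0.8 [ 0.18 -0.92 -0.31] ok
0.62 0.1 1.1 [ 0.22 -0.61  0.27] ok
0.62 0.15 0.4 [ 0.29 -1.03 -0.9 ] 0.0028
0.62 0.15 0.6 [ 0.13 -1.03 -0.56] 0.0
0.62 0.15 0.8 [ 0.08 -0.86 -0.14] ok
0.62 0.15 1.1 [ 0.16 -0.54  0.4 ] ok
0.62 0.2 0.4 [ 0.12 -1.03 -0.73] 0.0014
0.62 0.2 0.6 [ 0.01 -0.99 -0.4 ] ok
0.62 0.2 0.8 [-0.   -0.78  0.02] ok
0.62 0.2 1.1 [ 0.11 -0.46  0.53] ok
```

```bash
cat > ik.py <<'E'
from fk import *
LO=[-2.76,-.86,-1.03,-2.2,-1.47];HI=[2.76,1.69,1.26,2.34,1.5]
def full(q,d45):
    z0,L1,a,L2,b,L3=X; e=q[1]-q[2]; p=e+q[3]
    C=np.array([L1*np.sin(q[1]+a)+L2*np.cos(e+b)+d45*np.cos(p),.08,z0+L1*np.cos(q[1]+a)-L2*np.sin(e+b)-d45*np.sin(p)])
    h=np.array([np.cos(q[4])*np.cos(p),np.sin(q[4]),-np.cos(q[4])*np.sin(p)])
    c,s=np.cos(q[0]),np.sin(q[0]); M=np.array([[c,-s,0],[s,c,0],[0,0,1]])
    return M@(C+(L3-d45)*h),M@h,(M@C)
def ik(P,psi,al,d45):
    h=np.array([np.cos(al)*np.cos(psi),np.cos(al)*np.sin(psi),-np.sin(al)])
    best=None
    for j5 in(0,.8,-.8):
        t=least_squares(lambda q:np.r_[full(q,d45)[0]-P,.3*(full(q,d45)[1]-h)],[-.5,.3,-.5,1.,j5],bounds=(LO,HI))
        if best is None or t.cost<best.cost: best=t
    return best
if __name__=='__main__':
  for d45 in(.08,.15):
   for psi in(.8,1.,1.2):
    for x in(.5,.53,.56):
     for al in(.4,):
      P=np.array([x-.05*np.cos(psi),-.05*np.sin(psi),.0485]); row=[]
      for z in(.0485,.2):
        P[2]=z; t=ik(P,psi,al,d45); row.append((t.x.round(2).tolist(),'ok' if t.cost<1e-6 else round(t.cost,4),full(t.x,d45)[2].round(2).tolist()))
      print(d45,psi,x,row)
E
python3 ik.py
```

```text
0.08 0.8 0.5 [([-1.03, 0.62, -0.87, 0.63, 1.1], 'ok', [0.25, -0.26, 0.18]), ([-1.03, 0.28, -0.78, 1.06, 1.1], 'ok', [0.25, -0.26, 0.33])]
0.08 0.8 0.53 [([-0.96, 0.62, -0.84, 0.54, 1.13], 'ok', [0.28, -0.26, 0.18]), ([-0.96, 0.29, -0.75, 0.96, 1.13], 'ok', [0.28, -0.26, 0.33])]
0.08 0.8 0.56 [([-0.9, 0.62, -0.8, 0.45, 1.15], 'ok', [0.31, -0.26, 0.18]), ([-0.9, 0.3, -0.71, 0.85, 1.15], 'ok', [0.31, -0.26, 0.33])]
0.08 1.0 0.5 [([-0.97, 0.7, -0.66, 0.96, 1.01], 'ok', [0.3, -0.3, 0.18]), ([-0.97, 0.42, -0.59, 1.32, 1.01], 'ok', [0.3, -0.3, 0.33])]
0.08 1.0 0.53 [([-0.92, 0.71, -0.61, 0.93, 1.05], 'ok', [0.33, -0.3, 0.18]), ([-0.92, 0.43, -0.54, 1.27, 1.05], 'ok', [0.33, -0.3, 0.33])]
0.08 1.0 0.56 [([-0.87, 0.72, -0.56, 0.9, 1.08], 'ok', [0.36, -0.3, 0.18]), ([-0.87, 0.45, -0.49, 1.23, 1.08], 'ok', [0.36, -0.3, 0.33])]
0.08 1.2 0.5 [([-0.9, 0.78, -0.45, 1.21, 0.92], 'ok', [0.37, -0.34, 0.18]), ([-0.9, 0.53, -0.39, 1.52, 0.92], 'ok', [0.37, -0.34, 0.33])]
0.08 1.2 0.53 [([-0.86, 0.79, -0.4, 1.21, 0.95], 'ok', [0.4, -0.34, 0.18]), ([-0.86, 0.56, -0.34, 1.51, 0.95], 'ok', [0.4, -0.34, 0.33
[... 690 characters left out ...]
, 0.3])]
0.15 1.0 0.53 [([-0.78, 0.63, -0.58, 0.81, 1.12], 'ok', [0.37, -0.25, 0.15]), ([-0.78, 0.38, -0.47, 1.16, 1.12], 'ok', [0.37, -0.25, 0.3])]
0.15 1.0 0.56 [([-0.73, 0.63, -0.54, 0.76, 1.14], 'ok', [0.4, -0.25, 0.15]), ([-0.73, 0.39, -0.44, 1.1, 1.14], 'ok', [0.4, -0.25, 0.3])]
0.15 1.2 0.5 [([-0.78, 0.75, -0.39, 1.19, 1.0], 'ok', [0.39, -0.28, 0.15]), ([-0.78, 0.52, -0.31, 1.49, 1.0], 'ok', [0.39, -0.28, 0.3])]
0.15 1.2 0.53 [([-0.74, 0.76, -0.33, 1.18, 1.03], 'ok', [0.42, -0.28, 0.15]), ([-0.74, 0.55, -0.25, 1.48, 1.03], 'ok', [0.42, -0.28, 0.3])]
0.15 1.2 0.56 [([-0.7, 0.78, -0.28, 1.17, 1.06], 'ok', [0.45, -0.28, 0.15]), ([-0.7, 0.57, -0.19, 1.46, 1.06], 'ok', [0.45, -0.28, 0.3])]
```

```bash
python3 - <<'E'
from h import *
rows([([.52,0,.28],tool(.3,.35)),([.497,-.038,.2],tool(.85,1.17))],-1)
E
```

```text
13 [[-1, -0.0034, 0.004, -0.0055, 0.052, -0.114, -0.06], [-1, -0.0043, 0.0036, -0.0054, 0.052, -0.113, -0.059], [-1, -0.005, 0.0029, -0.0049, 0.053, -0.114, -0.06], [-1, -0.0058, 0.0024, -0.0045, 0.052, -0.113, -0.06], [-1, -0.0063, 0.0019, -0.0039, 0.052, -0.114, -0.059], [-1, -0.0069, 0.0012, -0.0032, 0.052, -0.113, -0.06], [-1, -0.0084, 0.0042, 0.0091, 0.056, 0.114, -0.059], [-1, -0.0096, 0.0042, 0.0079, 0.055, 0.114, -0.058], [-1, -0.0106, 0.0039, 0.0064, 0.056, 0.114, -0.059], [-1, -0.0115, 0.0037, 0.005, 0.056, 0.114, -0.058], [-1, -0.0122, 0.0032, 0.0035, 0.055, 0.115, -0.059], [-1, -0.0127, 0.0025, 0.0018, 0.056, 0.114, -0.058], [-1, -0.0129, 0.002, 0.0003, 0.056, 0.114, -0.059]]
```

carry_out(
  steps=[
    [-1,-0.0035,0.004,-0.0055,0.052,-0.114,-0.06],
    [-1,-0.0045,0.0035,-0.0055,0.052,-0.114,-0.06],
    [-1,-0.005,0.003,-0.005,0.052,-0.114,-0.06],
    [-1,-0.006,0.0025,-0.0045,0.052,-0.113,-0.06],
    [-1,-0.0065,0.002,-0.004,0.052,-0.113,-0.06],
    [-1,-0.007,0.001,-0.003,0.052,-0.113,-0.06],
    [-1,-0.0085,0.004,0.009,0.056,0.114,-0.058],
    [-1,-0.0095,0.004,0.008,0.056,0.114,-0.058],
    [-1,-0.0105,0.004,0.0065,0.056,0.114,-0.058],
    [-1,-0.0115,0.0035,0.005,0.056,0.114,-0.058],
    [-1,-0.012,0.003,0.0035,0.056,0.114,-0.058],
    [-1,-0.0125,0.0025,0.002,0.056,0.114,-0.058],
    [-1,-0.013,0.002,0.0005,0.056,0.114,-0.058],
    [-1,0,0,0,0,0,0],
    [-1,0,0,0,0,0,0],
  ],
)

```text
clock: 7.62
tcp_pos: [0.4976, -0.0364, 0.2024]
orientation: [-0.226, 0.765, 0.341, 0.498]
wrist_force: [-1.3, 0.1, -2.0]
finger_gap: 0.0072
```

```bash
python3 - <<'E'
from h import *
st()
rows([([.497,-.038,.2],tool(.85,1.17))],-1)
rows([([.497,-.038,.07],tool(.85,1.17))],-1,([.497,-.038,.2],tool(.85,1.17)))
from ik import full
q=env.get_state()['joint_pos']
for d in(.05,.08,.1,.12,.15): print(d,full(q,d)[0],full(q,d)[2])
d=cam('scene','tilt2')
E
```

```text
t 7.625 p [ 0.4976 -0.0364  0.2024] gap 0.0072 F [-1.3  0.1 -2. ] j [-0.813  0.231 -0.664  0.873  1.149 -0.21 ]
toolx [0.271 0.297 0.916] toolz [ 0.608  0.685 -0.402]
1 [[-1, -0.0029, 0.0006, -0.0005, 0.005, 0.013, -0.008]]
3 [[-1, -0.0399, 0, 0.0169, 0, 0, 0], [-1, -0.0399, 0, 0.0169, 0, 0, 0], [-1, -0.0399, 0, 0.0169, 0, 0, 0]]
0.05 [0.56302043 0.01059417 0.25441577] [ 0.33894769 -0.24196782  0.40256232]
0.08 [ 0.54075855 -0.00569449  0.23704874] [ 0.33491768 -0.23770657  0.37314122]
0.1 [ 0.52591731 -0.0165536   0.22547072] [ 0.33223101 -0.23486574  0.35352716]
0.12 [ 0.51107606 -0.02741271  0.2138927 ] [ 0.32954433 -0.23202491  0.3339131 ]
0.15 [ 0.48881419 -0.04370137  0.19652567] [ 0.32551432 -0.22776366  0.30449201]
```

View pics/tilt2.png

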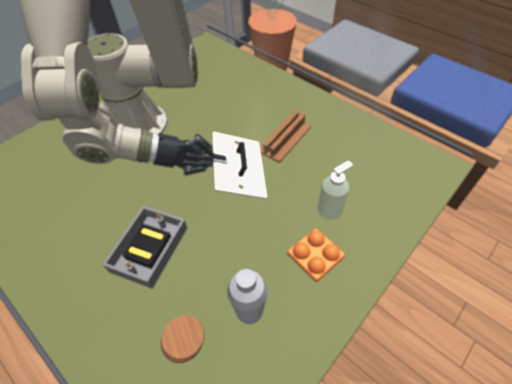

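Scene view: the cover is held at (238,165), tilted with the handle up, and the gripper comes in from the robot's side, clear of the box. Lowering it now.

carry_out(
  steps=[
    [-1,-0.041,0,0.018,0,0,0],
    [-1,-0.041,0,0.018,0,0,0],
    [-1,-0.041,0,0.018,0,0,0],
    [-1,-0.006,0,0.0025,0,0,0],
    [-1,-0.005,0,0.002,0,0,0],
    [-1,0,0,0,0,0,0],
  ],
)

```text
clock: 8.43
tcp_pos: [0.498, -0.0366, 0.0575]
orientation: [-0.225, 0.763, 0.343, 0.499]
wrist_force: [-1.4, -0.1, -1.5]
finger_gap: 0.0076
```

```bash
python3 - <<'E'
from h import *
st()
E
```

```text
t 8.425 p [ 0.498  -0.0366  0.0575] gap 0.0076 F [-1.4 -0.1 -1.5] j [-0.813  0.508 -0.783  0.476  1.15  -0.214]
toolx [0.266 0.299 0.916] toolz [ 0.608  0.685 -0.4  ]
```

carry_out(
  steps=[
    [-1,-0.0035,0,0.0015,0,0,0],
    [-1,-0.0025,0,0.001,0,0,0],
    [-1,-0.001,0,0.0005,0,0,0],
    [-1,0,0,0,0,0,0],
  ],
)

```text
clock: 8.93
tcp_pos: [0.4976, -0.0364, 0.0489]
orientation: [-0.226, 0.763, 0.341, 0.5]
wrist_force: [-3.3, -1.3, 4.8]
finger_gap: 0.0073
```

```bash
python3 - <<'E'
from h import *
st(); print(env.get_state()['ft_torque'])
E
```

```text
t 8.925 p [ 0.4976 -0.0364  0.0489] gap 0.0073 F [-3.3 -1.3  4.8] j [-0.814  0.529 -0.787  0.456  1.152 -0.216]
toolx [0.267 0.296 0.917] toolz [ 0.609  0.686 -0.398]
[ 0.08771526 -0.1348239   0.17661262]
```

carry_out(
  steps=[
    [-0.7,0,0,0,0,0,0],
    [-0.4,0,0,0,0,0,0],
    [-0.1,0,0,0,0,0,0],
    [-0.1,0,0,0,0,0,0],
    [-0.1,0,0,0,0,0,0],
  ],
)

```text
clock: 9.55
tcp_pos: [0.4971, -0.036, 0.0482]
orientation: [-0.226, 0.764, 0.342, 0.499]
wrist_force: [0.2, 0.0, 0.1]
finger_gap: 0.0386
```

```bash
python3 - <<'E'
from h import *
st()
d=cam('scene'); cv2.imwrite('pics/rel1.png',cv2.resize(d['color'][70:240,60:300],(800,567),interpolation=cv2.INTER_CUBIC)[...,::-1])
E
```

```text
t 9.55 p [ 0.4971 -0.036   0.0482] gap 0.0386 F [0.2 0.  0.1] j [-0.814  0.529 -0.787  0.455  1.15  -0.215]
toolx [0.269 0.297 0.916] toolz [ 0.607  0.686 -0.4  ]
```

View pics/rel1.png

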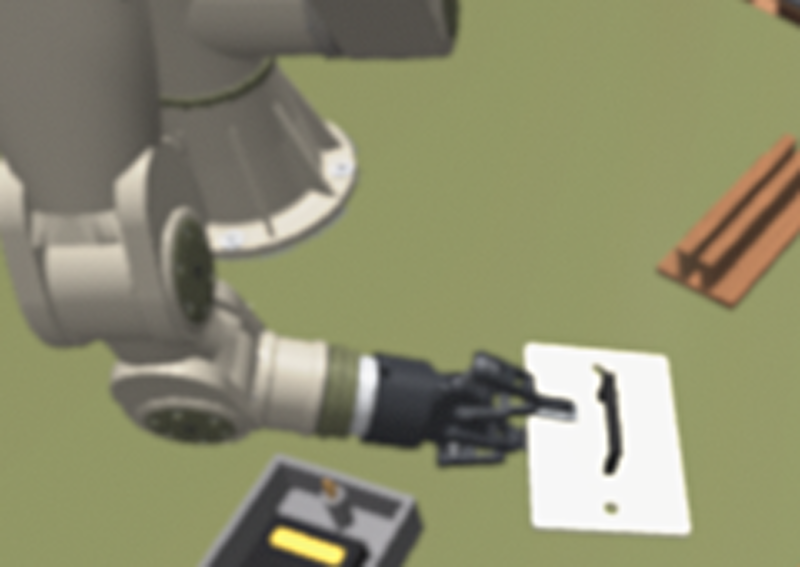

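The cover rests on the lower finger, with its far edge on the table and the handle up. I'll pull the finger out from under it.

carry_out(
  steps=[
    [-0.1,-0.024,0,-0.055,0,0,0],
    [-0.1,0,0,-0.03,0,0,0],
    [-0.1,0,0,-0.03,0,0,0],
    [-0.1,0,0,0,0,0,0],
  ],
)

```text
clock: 10.1
tcp_pos: [0.4271, -0.1158, 0.0712]
orientation: [-0.226, 0.765, 0.34, 0.498]
wrist_force: [-2.6, 1.6, -0.3]
finger_gap: 0.0383
```

```bash
python3 - <<'E'
from h import *
st()
p,R=cur()
rows([(p+[0,0,.15],tool(.85,.5)),([.47,-.02,.3],tool(.85))],0.5)
E
```

```text
t 10.1 p [ 0.4271 -0.1158  0.0712] gap 0.0383 F [-2.6  1.6 -0.3] j [-1.079  0.594 -0.637  1.003  1.034 -0.73 ]
toolx [0.274 0.295 0.915] toolz [ 0.608  0.684 -0.403]
9 [[0.5, 0.0275, -0.0002, -0.0121, 0, -0.131, -0.002], [0.5, 0.0256, -0.0002, -0.0155, 0.001, -0.132, -0.003], [0.5, 0.0234, -0.0001, -0.0189, 0, -0.131, -0.002], [0.5, 0.0207, -0.0001, -0.0216, 0, -0.131, -0.003], [0.5, 0.0177, 0, -0.0243, 0.001, -0.131, -0.002], [0.5, 0.0314, -0.0078, -0.0053, 0, -0.125, 0], [0.5, 0.0306, -0.0077, -0.0091, 0, -0.125, 0], [0.5, 0.0292, -0.0078, -0.0129, 0, -0.125, 0], [0.5, 0.0273, -0.0077, -0.0164, 0, -0.125, 0]]
```

carry_out(
  steps=[
    [0.5,0.0275,0,-0.012,0,-0.131,0],
    [0.5,0.0255,0,-0.0155,0,-0.131,0],
    [0.5,0.0235,0,-0.019,0,-0.131,0],
    [0.5,0.0205,0,-0.0215,0,-0.131,0],
    [0.5,0.0175,0,-0.0245,0,-0.131,0],
    [0.5,0.0315,-0.008,-0.0055,0,-0.125,0],
    [1,0.0305,-0.008,-0.009,0,-0.125,0],
    [1,0.029,-0.008,-0.013,0,-0.125,0],
    [1,0.0275,-0.008,-0.0165,0,-0.125,0],
    [1,0,0,0,0,0,0],
    [1,0,0,0,0,0,0],
  ],
)

```text
clock: 11.48
tcp_pos: [0.4709, -0.0193, 0.2992]
orientation: [-0.002, 0.912, 0.41, -0.001]
wrist_force: [-0.7, -0.0, -0.1]
finger_gap: 0.0852
```

```bash
cat >> h.py <<'E'
def cover(d,z,roi,thr=150):
    x0,x1,y0,y1=roi; m=np.zeros(d['color'].shape[:2],np.uint8); m[y0:y1,x0:x1]=d['color'].min(2)[y0:y1,x0:x1]>thr
    c=max(cv2.findContours(m,0,cv2.CHAIN_APPROX_NONE)[0],key=cv2.contourArea)
    b=cv2.boxPoints(cv2.minAreaRect(c)); return np.array([onz(d,*p,z) for p in b]),cv2.minAreaRect(c)
E
python3 - <<'E'
from h import *
st()
d=cam('top'); W=cam('wrist')
P,r=cover(d,.008,(200,330,150,330)); print(P.round(4),P[:,:2].mean(0),np.linalg.norm(P[1]-P[0]),np.linalg.norm(P[2]-P[1]),r)
o=np.hstack([d['color'][100:340,120:450],W['color'][::1,:][100:340,60:460]]); cv2.imwrite('pics/flat1.png',o[...,::-1]); print(o.shape)
np.save('topf.npy',d,allow_pickle=True);np.save('wf.npy',W,allow_pickle=True)
E
```

```text
t 11.475 p [ 0.4709 -0.0193  0.2992] gap 0.0852 F [-0.7 -0.  -0.1] j [-0.213  0.104 -0.099  1.372  0.003  0.513]
toolx [0.664 0.748 0.001] toolz [-0.003  0.004 -1.   ]
[[0.4458 0.1128 0.008 ]
 [0.6108 0.0787 0.008 ]
 [0.5946 0.0052 0.008 ]
 [0.4305 0.0407 0.008 ]] [0.52040358 0.0593676 ] 0.1684414323539255 0.07531546980177355 ((245.24754333496094, 226.82296752929688), (26.39678192138672, 59.66474533081055), 13.240520477294922)
(240, 730, 3)
```

View pics/flat1.png

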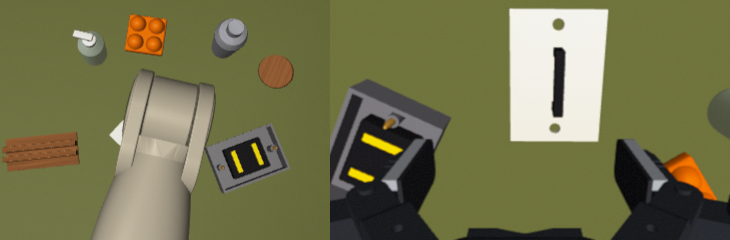

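The wrist view shows the cover lying flat, handle up, clear of everything. The top view is blocked by the arm, so I measure from the wrist image.

```bash
python3 - <<'E'
from h import *
d=np.load('wf.npy',allow_pickle=True).item()
P,r=cover(d,.008,(200,400,90,260)); print(P.round(4),'C',P[:,:2].mean(0),np.linalg.norm(P[1]-P[0]),np.linalg.norm(P[2]-P[1]))
m=np.zeros((384,512),np.uint8); m[115:235,245:345]=d['color'][115:235,245:345].max(2)<60
c=max(cv2.findContours(m,0,cv2.CHAIN_APPROX_NONE)[0],key=cv2.contourArea); r=cv2.minAreaRect(c)
B=np.array([onz(d,*p,.044) for p in cv2.boxPoints(r)]); print('bar',r,B.round(4),B.mean(0))
g=d['color'].min(2); 
for n in range(2): pass
L=P[np.argsort(P[:,1])]; 
e=[P[1]-P[0],P[2]-P[1]]; l=max(e,key=np.linalg.norm); print('long axis yaw',np.arctan2(l[1],l[0]))
E
```

```text
[[ 0.5461 -0.1204  0.008 ]
 [ 0.4068  0.0097  0.008 ]
 [ 0.4942  0.106   0.008 ]
 [ 0.6448 -0.0121  0.008 ]] C [ 0.52297661 -0.00419752] 0.19062772366592196 0.13007651927797023
bar ((287.9655456542969, 181.5157928466797), (10.129773139953613, 67.19867706298828), 1.9414864778518677) [[ 0.547  -0.0391  0.044 ]
 [ 0.4808  0.0208  0.044 ]
 [ 0.4895  0.03    0.044 ]
 [ 0.5563 -0.0293  0.044 ]] [ 0.51841297 -0.00440185  0.044     ]
long axis yaw 2.390075542547798
```

carry_out(
  steps=[
    [1,0.022,0.0135,0.04,0,0,0],
    [1,0.022,0.0135,0.04,0,0,0],
    [1,0,0,0.055,0,0,0],
    [1,0,0,0.055,0,0,0],
    [1,0,0,0.04,0,0,0],
    [1,0,0,0,0,0,0],
  ],
)

```text
clock: 12.32
tcp_pos: [0.516, -0.0052, 0.0667]
orientation: [-0.004, 0.913, 0.408, -0.004]
wrist_force: [-0.5, 0.8, 0.2]
finger_gap: 0.0857
```

```bash
python3 - <<'E'
from h import *
st()
d=cam('wrist'); cv2.imwrite('pics/pre.png',d['color'][...,::-1])
E
```

```text
t 12.325 p [ 0.516  -0.0052  0.0667] gap 0.0857 F [-0.5  0.8  0.2] j [-0.167  0.341 -0.394  0.846  0.003  0.563]
toolx [ 0.667  0.745 -0.004] toolz [-0.01   0.004 -1.   ]
```

View pics/pre.png

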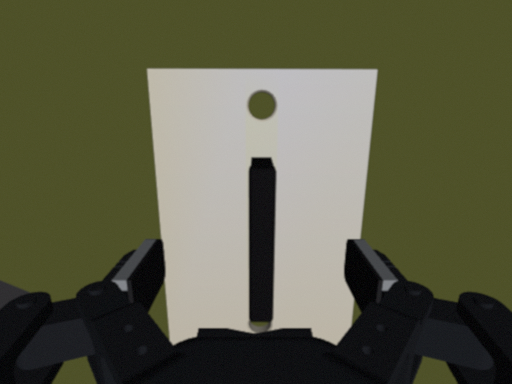

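```bash
python3 - <<'E'
from h import *
d=cam('wrist'); p,R=cur(); st()
a=onz(d,262,166,.044); b=onz(d,261,321,.044); c=(a+b)/2; print(a,b,c,np.linalg.norm(a-b)); print(R.inv().apply(c-p), 'h1',onz(d,262,105,.008))
rows([([c[0],c[1],.039],tool(.845))],1)
E
```

```text
t 12.425 p [ 0.5199 -0.0054  0.0706] gap 0.0854 F [ 0.5 -0.1 -0.5] j [-0.166  0.337 -0.388  0.848  0.003  0.563]
toolx [0.667 0.745 0.001] toolz [-0.002  0.003 -1.   ]
[0.49033832 0.02434056 0.044     ] [ 0.55854822 -0.03656053  0.044     ] [ 0.52444327 -0.00610998  0.044     ] 0.09144142244873323
[0.00246023 0.00397029 0.02657076] h1 [0.46866023 0.04459792 0.008     ]
1 [[1, 0.0025, 0.004, 0.0316, -0.004, -0.001, -0.004]]
```

carry_out(
  steps=[
    [1,0.001,0,0.016,0,0,0],
    [1,0,0,0.016,0,0,0],
    [1,0,0,0,0,0,0],
    [0,0,0,0,0,0,0],
    [-1,0,0,0,0,0,0],
    [-1,0,0,0,0,0,0],
    [-1,0,0,0,0,0,0],
    [-1,0,0,0,0,0,0],
  ],
  grip_force=80,
)

```text
clock: 13.42
tcp_pos: [0.5208, -0.0035, 0.0383]
orientation: [-0.002, 0.912, 0.409, -0.0]
wrist_force: [-1.0, -0.2, 3.3]
finger_gap: 0.0127
```

```bash
python3 - <<'E'
from h import *
st()
p,R=cur()
psi=.367
rows([(p+[0,0,.13],R),([.4392,-.2712,.19],tool(psi))],-1)
E
```

```text
t 13.425 p [ 0.5208 -0.0035  0.0383] gap 0.0127 F [-1.  -0.2  3.3] j [-0.162  0.376 -0.425  0.772  0.002  0.565]
toolx [0.665 0.747 0.001] toolz [-0.002  0.003 -1.   ]
9 [[-1, 0, -0.0001, -0.0433, 0, 0, 0], [-1, 0.0001, -0.0002, -0.0434, 0, 0, 0], [-1, 0, -0.0001, -0.0433, 0, 0, 0], [-1, -0.0424, 0.0195, -0.0037, -0.001, 0, 0.079], [-1, -0.0407, 0.0228, -0.0037, 0, 0, 0.08], [-1, -0.0387, 0.026, -0.0037, -0.001, 0, 0.079], [-1, -0.0366, 0.0289, -0.0036, 0, 0, 0.08], [-1, -0.0341, 0.0318, -0.0037, -0.001, 0, 0.079], [-1, -0.0316, 0.0344, -0.0036, 0, 0, 0.079]]
```

Gripped (gap 12.7 mm on the 14 mm bar). Now lift and carry it over the box.

carry_out(
  steps=[
    [-1,0,0,-0.025,0,0,0],
    [-1,0,0,-0.035,0,0,0],
    [-1,0,0,-0.04,0,0,0],
    [-1,0,0,-0.03,0,0,0],
    [-1,-0.0425,0.0195,-0.0035,0,0,0.079],
    [-1,-0.0405,0.023,-0.0035,0,0,0.08],
    [-1,-0.0385,0.026,-0.0035,0,0,0.079],
    [-1,-0.0365,0.029,-0.0035,0,0,0.08],
    [-1,-0.034,0.032,-0.0035,0,0,0.079],
    [-1,-0.0315,0.0345,-0.0035,0,0,0.079],
    [-1,0,0,0,0,0,0],
    [-1,0,0,0,0,0,0],
    [-1,0,0,0,0,0,0],
  ],
)

```text
clock: 15.05
tcp_pos: [0.4401, -0.2705, 0.1879]
orientation: [-0.002, 0.983, 0.183, -0.001]
wrist_force: [0.9, -0.8, -0.9]
finger_gap: 0.0125
```

```bash
python3 - <<'E'
from h import *
st()
d=cam('top'); S=cam('scene'); W=cam('wrist'); st()
for n,x in zip('tsw',(d,S,W)): np.save(f'ov_{n}.npy',x,allow_pickle=True)
o=np.vstack([np.hstack([cv2.resize(d['color'][180:330,280:440],(400,375)),cv2.resize(S['color'][180:330,60:220],(400,375))]),np.hstack([cv2.resize(W['color'],(300,225)),np.zeros((225,500,3),np.uint8)])]); cv2.imwrite('pics/over.png',o[...,::-1])
E
```

```text
t 15.05 p [ 0.4401 -0.2705  0.1879] gap 0.0125 F [ 0.9 -0.8 -0.9] j [-7.070e-01  2.330e-01 -2.180e-01  1.125e+00  1.000e-03  4.950e-01]
toolx [ 0.933  0.361 -0.002] toolz [-0.003  0.004 -1.   ]
t 15.2 p [ 0.4404 -0.2707  0.1882] gap 0.0122 F [ 0.9 -0.3 -0.9] j [-0.707  0.232 -0.217  1.125  0.     0.495]
toolx [ 0.933  0.361 -0.002] toolz [-0.003  0.003 -1.   ]
```

View pics/over.png

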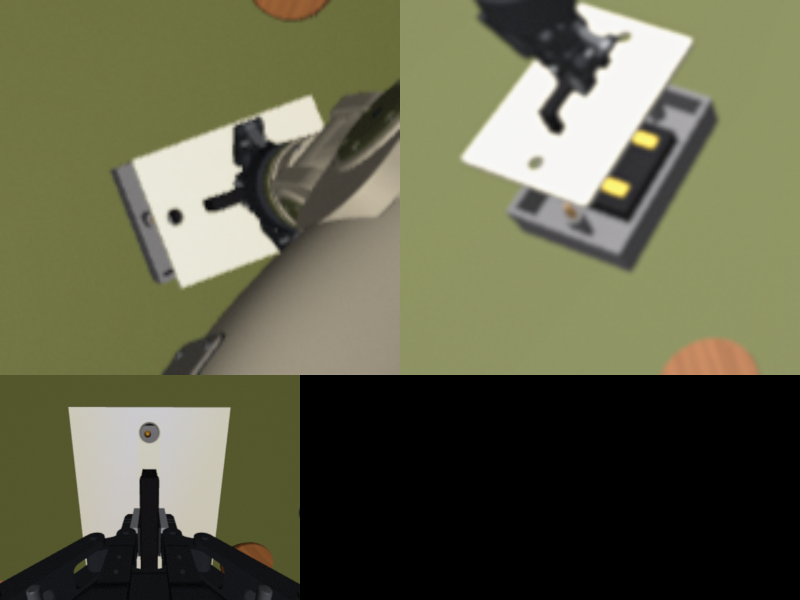

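```bash
python3 - <<'E'
from h import *
T,S,W=[np.load(f'ov_{n}.npy',allow_pickle=True).item() for n in 'tsw']
def hole(d,roi,z,thr=120):
    x0,x1,y0,y1=roi; m=(d['color'][y0:y1,x0:x1].min(2)<thr).astype(np.uint8)
    c=max(cv2.findContours(m,0,cv2.CHAIN_APPROX_NONE)[0],key=cv2.contourArea); (u,v),r=cv2.minEnclosingCircle(c)
    u,v=u+x0,v+y0; return (u,v,r),onz(d,u,v,z)
print('top',hole(T,(344,357,260,273),.158))
print('wrist',hole(W,(230,280,80,118),.158))
print('scene',hole(S,(104,124,239,250),.158))
# pin in wrist
im=W['color'].astype(int); y0,y1,x0,x1=80,118,230,280
m=((im[...,0]-im[...,2])[y0:y1,x0:x1]>50)&(im[...,0]>im[...,1]+20)[y0:y1,x0:x1]; q=np.argwhere(m).mean(0)
print('pin w',q[1]+x0,q[0]+y0,m.sum(),onz(W,q[1]+x0,q[0]+y0,.064))
p,R=cur(); M=R.as_matrix(); C=p+0*M[:,0]
P,r=cover(W,.158,(100,420,40,280)); print(P.round(4))
print('expected hole from grasp', p[:2]-.075*M[:2,1], p[:2]+.075*M[:2,1])
print('far-edge in W'); g=W['color'].min(2); 
for u in(140,200,330,370):
    v=np.argmax(g[30:110,u]>130)+30; print(u,v,onz(W,u,v,.158))
E
```

```text
top ((349.5, 266.5, 2.9155757427215576), array([ 0.41411976, -0.20265387,  0.158     ]))
wrist ((254.45180702209473, 97.81927680969238, 17.189563751220703), array([ 0.41337219, -0.20268457,  0.158     ]))
scene ((113.5, 244.5, 1.581238865852356), array([ 0.46755217, -0.34310107,  0.158     ]))
pin w 251.4848484848485 98.93939393939394 66 [ 0.41056011 -0.20209541  0.064     ]
[[ 0.346  -0.2081  0.158 ]
 [ 0.4668 -0.1613  0.158 ]
 [ 0.5228 -0.266   0.158 ]
 [ 0.3753 -0.3233  0.158 ]]
expected hole from grasp [ 0.41331918 -0.20074625] [ 0.46743777 -0.34064205]
far-edge in W
140 55 [ 0.3561022  -0.20419515  0.158     ]
200 55 [ 0.38247157 -0.19397157  0.158     ]
330 55 [ 0.43955981 -0.17183807  0.158     ]
370 55 [ 0.45711294 -0.1650326   0.158     ]
```

carry_out(
  steps=[
    [-1,-0.001,-0.002,0.02,0,0,0],
    [-1,0,0,0.025,0,0,0],
    [-1,0,0,0.02,0,0,0],
    [-1,0,0,0,0,0,0],
    [-1,0,0,0,0,0,0],
  ],
)

```text
clock: 15.82
tcp_pos: [0.4388, -0.27, 0.124]
orientation: [-0.001, 0.983, 0.183, -0.001]
wrist_force: [-0.8, 0.7, -1.3]
finger_gap: 0.0126
```

```bash
python3 - <<'E'
from h import *
st()
W=cam('wrist'); T=cam('top'); S=cam('scene'); p,R=cur()
z=p[2]-.038+.008; im=W['color'].astype(int)
g=W['color'].min(2)
y0,y1,x0,x1=60,130,225,290
m=(g[y0:y1,x0:x1]<120).astype(np.uint8)
for c in sorted(cv2.findContours(m,0,cv2.CHAIN_APPROX_NONE)[0],key=cv2.contourArea)[::-1][:3]:
    (u,v),r=cv2.minEnclosingCircle(c); print('blob',u+x0,v+y0,r,onz(W,u+x0,v+y0,z))
mm=((im[...,0]-im[...,2])[y0:y1,x0:x1]>50)&((im[...,0]-im[...,1])[y0:y1,x0:x1]>20); q=np.argwhere(mm); 
if len(q): q=q.mean(0); print('pin',q+[y0,x0],mm.sum(),onz(W,q[1]+x0,q[0]+y0,.066))
o=np.hstack([cv2.resize(W['color'][60:140,200:310],(440,320)),cv2.resize(S['color'][200:300,90:200],(352,320))]); cv2.imwrite('pics/low.png',o[...,::-1])
E
```

```text
t 15.825 p [ 0.4388 -0.27    0.124 ] gap 0.0126 F [-0.8  0.7 -1.3] j [-0.708  0.276 -0.327  0.971  0.     0.495]
toolx [ 0.933  0.36  -0.001] toolz [-0.002  0.002 -1.   ]
blob 254.4872875213623 97.80508422851562 17.202655792236328 [ 0.41196209 -0.20212409  0.09436155]
pin [ 98.11764706 252.1092437 ] 119 [ 0.41049371 -0.20213536  0.066     ]
```

View pics/low.png

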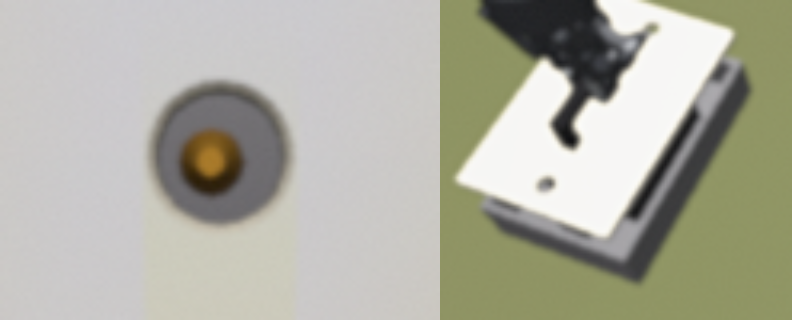

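The pin tip sits inside the hole, about 1 mm to the left of centre. I'll nudge by -0.7 mm and lower slowly.

carry_out(
  steps=[
    [-1,-0.0007,0,0.006,0,0,0],
    [-1,0,0,0.008,0,0,0],
    [-1,0,0,0.008,0,0,0],
    [-1,0,0,0.006,0,0,0],
    [-1,0,0,0.004,0,0,0],
    [-1,0,0,0,0,0,0],
  ],
)

```text
clock: 16.73
tcp_pos: [0.4373, -0.2701, 0.0908]
orientation: [-0.002, 0.983, 0.183, -0.001]
wrist_force: [-0.2, 0.2, -0.7]
finger_gap: 0.012
```

```bash
python3 - <<'E'
from h import *
st()
E
```

```text
t 16.725 p [ 0.4373 -0.2701  0.0908] gap 0.012 F [-0.2  0.2 -0.7] j [-0.71   0.307 -0.375  0.894  0.     0.494]
toolx [ 0.933  0.359 -0.002] toolz [-0.003  0.003 -1.   ]
```

No contact force; about 4.5 mm to go.

carry_out(
  steps=[
    [-1,0,0,0.002,0,0,0],
    [-1,0,0,0.0015,0,0,0],
    [-1,0,0,0.001,0,0,0],
    [-1,0,0,0.0005,0,0,0],
    [-1,0,0,0,0,0,0],
  ],
)

```text
clock: 17.35
tcp_pos: [0.4376, -0.2702, 0.0863]
orientation: [-0.002, 0.983, 0.183, -0.001]
wrist_force: [-0.4, 0.3, -1.9]
finger_gap: 0.0124
```

```bash
python3 - <<'E'
from h import *
st()
E
```

```text
t 17.35 p [ 0.4376 -0.2702  0.0863] gap 0.0124 F [-0.4  0.3 -1.9] j [-0.71   0.312 -0.381  0.882  0.     0.494]
toolx [ 0.933  0.359 -0.001] toolz [-0.003  0.003 -1.   ]
```

carry_out(
  steps=[
    [-1,0,0,0.001,0,0,0],
    [-1,0,0,0.0005,0,0,0],
    [-1,0,0,0,0,0,0],
  ],
)

```text
clock: 17.73
tcp_pos: [0.4376, -0.2702, 0.0863]
orientation: [-0.001, 0.983, 0.183, -0.001]
wrist_force: [-3.1, 2.4, 10.2]
finger_gap: 0.0122
```

```bash
python3 - <<'E'
from h import *
st()
E
```

```text
t 17.725 p [ 0.4376 -0.2702  0.0863] gap 0.0122 F [-3.1  2.4 10.2] j [-0.71   0.311 -0.382  0.881  0.     0.494]
toolx [ 0.933  0.359 -0.001] toolz [-0.002  0.002 -1.   ]
```

Contact at exactly the expected height (TCP 0.0863 m, so the underside is at 0.048 m). Release and retreat.

carry_out(
  steps=[
    [-0.6,0,0,0,0,0,0],
    [0,0,0,0,0,0,0],
    [1,0,0,0,0,0,0],
    [1,0,0,0,0,0,0],
    [1,0,0,0,0,0,0],
    [1,0,0,-0.02,0,0,0],
    [1,0,0,-0.05,0,0,0],
    [1,0,0,-0.06,0,0,0],
    [1,-0.02,-0.05,-0.03,0,0,0],
    [1,-0.02,-0.05,0,0,0,0],
    [1,-0.02,-0.05,0,0,0,0],
    [1,-0.02,-0.05,0,0,0,0],
    [1,0,0,0,0,0,0],
    [1,0,0,0,0,0,0],
  ],
)

```text
clock: 19.48
tcp_pos: [0.292, -0.1131, 0.246]
orientation: [-0.001, 0.983, 0.183, -0.0]
wrist_force: [0.0, -0.8, 0.4]
finger_gap: 0.0853
```

```bash
python3 - <<'E'
from h import *
st()
T=cam('top'); S=cam('scene')
P,r=cover(T,.056,(300,420,205,300)); print(P.round(4),P[:,:2].mean(0),np.linalg.norm(P[1]-P[0]),np.linalg.norm(P[2]-P[1]))
P,r=cover(S,.056,(90,200,190,300)); print('scene',P.round(4),P[:,:2].mean(0))
o=np.hstack([cv2.resize(T['color'],(400,300)),cv2.resize(S['color'],(400,300))]); a=cv2.resize(T['color'][200:300,310:420],(330,300)); b=cv2.resize(S['color'][190:300,90:210],(327,300)); q=np.hstack([a,b]); q=cv2.copyMakeBorder(q,0,0,0,800-q.shape[1],0)
cv2.imwrite('pics/end.png',np.vstack([o,q])[...,::-1])
E
```

```text
t 19.475 p [ 0.292  -0.1131  0.246 ] gap 0.0853 F [ 0.  -0.8  0.4] j [-6.280e-01 -2.000e-01 -5.140e-01  1.258e+00  1.000e-03  5.750e-01]
toolx [ 0.933  0.359 -0.   ] toolz [-0.001  0.001 -1.   ]
[[ 0.4666 -0.1609  0.056 ]
 [ 0.5367 -0.3431  0.056 ]
 [ 0.4119 -0.385   0.056 ]
 [ 0.3439 -0.2057  0.056 ]] [ 0.43976785 -0.27369385] 0.1952250460269586 0.13160690459575405
scene [[ 0.4096 -0.3857  0.056 ]
 [ 0.3104 -0.1817  0.056 ]
 [ 0.4675 -0.1593  0.056 ]
 [ 0.5428 -0.3565  0.056 ]] [ 0.43258363 -0.2707994 ]
```

View pics/end.png

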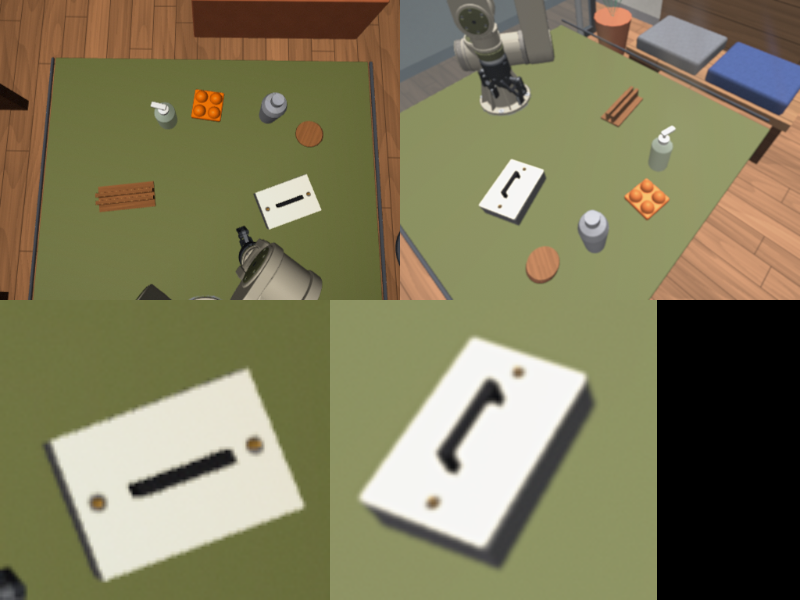

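The cover is flush on the rim with both pins showing through the holes. The bystanders haven't moved and the gripper is clear.

```bash
python3 -c "
from h import *
print(env.hand_in())"
```

```text
the job is handed in; nothing more can be done
None
```

The cover is seated on the two pins of the box, and I handed the job in at about 19.6 s of the 61 s allowed. I took it out of the rack by its upper edge, laid it flat with the handle up and let go. I then picked it up by the handle, lowered it onto the pins until it touched the rim, and released it.

**Final checks:**
- **Seating:** Contact came at the expected height, with the tool at 86.3 mm, which puts the underside at 48 mm. Wrist force at contact was about 10 N.
- **Position:** In the last top view the cover's outline is centred at (0.440, -0.274), against (0.439, -0.271) for the box. Both pins show through their holes.
- **Surroundings:** By eye in the last pictures, the bottle, shaker, ice mould and coasters look unmoved. The gripper is open and clear of everything.

**What disagreed or failed:**
- The outline in the last scene view came out skewed, centred at (0.433, -0.271). I put this down to its mask also picking up other bright pixels, and relied on the top view instead.
- My first try at tilting the cover, with the tool pointing outward, ran into a joint limit in mid-air without touching anything. I redid it with the tool pointing sideways.
- When I first laid it down, the near edge dropped the last couple of centimetres off the finger onto the table.

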